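# Find the complete meter by weight and show it to the label reader

### The arm

A 6-joint arm with a two-finger parallel gripper is mounted at the origin on the work surface. World frame = base frame: x ahead of the robot, y to its left, z up, the work surface at z = 0. Lengths are in m, angles in degrees, forces in N, time in s.
With the tool pointing down it reaches from about 0.35 to 0.875 m from the base axis. Payload 4.2 kg.
Tool frame: the origin (TCP) lies midway between the tips of the shut fingers; the grasp point (between the pads) lies 19 mm behind it; z points along the fingers, y is the line along which they close (so a half turn about z gives the same grasp; the last joint's range is limited). The gripper opens to 87 mm and grips with 3 to 60 N. Pads are 19 mm wide; open, the fingers measure 117 mm over their backs; the gripper's body (75 mm by 190 mm) begins 51 mm behind the grasp point.
Start: joints at [-57.204, 22.042, 0.453, 0, -68.411, -14.817], TCP at [0.193, -0.594, 0.223] pointing down, gripper open.
Joint ranges: [-179.83, 179.83], [-69.29, 118.12], [-61.27, 80.66], [-181.25, 117.63], [-171.15, -9.14], [-177.46, 177.46]. Speed limits (degrees/s): [159.86, 159.86, 180, 180, 180, 180].

### API

Orientations are given as a 3x3 rotation matrix whose columns are the frame's x, y, z axes.
In Python, from station import r, probe_bus, capture gives the robot as it stands (r), with the cameras as plain functions and the readings (probe_bus).
- The arm moves only by the shell command python3 steer.py 'ROWS'. ROWS is one flat JSON list of numbers that holds 1 to 8 rows one after another, with no inner brackets; each row has 7 numbers: the opening from 0.0 (shut) to 1.0 (fully open), then dx, dy, dz in a scale on which 1.0 is 0.75 m, then a rotation vector rx, ry, rz in shares of 90 degrees (1.0 is 90 degrees); each row is the pose to reach, as a shift and turn from the pose commanded when the command began, along the tool's axes at that moment; what a row does not reach only later rows make up. A row lasts 1/10 s, in which the tool goes at most 0.05 m and 8.59 degrees, less where a joint would pass 70% of its speed; a pose out of reach is approached as far as the arm can. The fingers move at their own pace and stop on an object; the grip force is fixed at half the most. Time passes only in rows, so rows that do not move let the fingers close. It prints the time, the measured TCP pose, the force, the opening and the grip force at its end. No shift or turn number may pass 1 either way. Input that does not fit is refused with a message, and nothing moves.
- probe_bus.sense(): the state, without advancing time (a new reading comes with each control period).
- capture(name): name is "scene" or "top"; returns a dict with "pixels" (400x640x3 uint8, red, green, blue), "z_map" (400x640 float32, m along the optical axis (not along the pixel's ray), 0 where there is no reading), "K" (3x3 intrinsics, pixels), "world_from_camera" (4x4, takes a point from camera to world coordinates). Camera axes: x right, y up, looking along -z (the intrinsics and any distortion apply to the point x, -y, -z); pixel columns grow to the right and rows downward; lengths in m; the calibration is good to about 2 mm. A picture is of the moment at which its call begins.
- r.finish_job(): hands the job in; it is judged then, once.
The state is a dict: "time_s": time; "joints": joint angles; "joint_velocities": joint speeds; "effort": joint torques, N m; "tcp_pos": TCP position; "ee_rot": TCP orientation; "wrist_force": force on the tool from outside, world axes, zero at the start; "moment": the same for the moment, N m; "gripper_width": opening from 0.0 (shut) to 1.0 (fully open); "gripper_force": force on a finger pad.
Only numpy, scipy, OpenCV 4.12 (cv2) and the standard library are available. Lean on these libraries where they do the work, as an engineer would, in place of code of your own. Each camera call takes 0.05 s, during which the arm holds its last target. There are 200 camera calls.

### The job

Two slim meters that look alike are lying on their backs on the bench, but one was closed up without its transformer and is lighter. Lift each in turn to feel its weight and stand both on their plain ends, terminal block up; then take the heavier one and hold it up in front of the label reader, upright, its label level with the reader's lens and squarely facing it from about 10 cm, and finish while still holding it there. Leave the lighter one standing on the bench, and do not disturb the other things.

Things in the scene. Friction and masses are not known exactly. Their poses are not given: they have to be found in the camera images.
- meter_a: slim grey rail meter, 150-390 g; the two look alike but differ by 90 g or more. Origin: middle of its plain foot end (44 deep x 36 wide). Own z: from the foot to the black terminal end (z=98); -x: out of its front; y: width. Back x=+22, flat parallel sides y=+-18 to grip. Starts on its back: front up, z level, origin 22 above the bench; meters 20 cm or more apart
- meter_b: slim grey rail meter, 150-390 g; the two look alike but differ by 90 g or more. Origin: middle of its plain foot end (44 deep x 36 wide). Own z: from the foot to the black terminal end (z=98); -x: out of its front; y: width. Back x=+22, flat parallel sides y=+-18 to grip. Starts on its back: front up, z level, origin 22 above the bench; meters 20 cm or more apart
- meter_a_label (a point): middle of the label face of meter_a, at (-42, 0, 48.5) mm in the meter's frame, same axes. The nose carrying label and display spans z=26 to 71 and the full 36 width and comes forward to x=-42; above and below it the meter's front is at x=-22. The back has a rail groove 5 deep from z=30 to 66
- meter_b_label (a point): middle of the label face of meter_b, at (-42, 0, 48.5) mm in the meter's frame, same axes. The nose carrying label and display spans z=26 to 71 and the full 36 width and comes forward to x=-42; above and below it the meter's front is at x=-22. The back has a rail groove 5 deep from z=30 to 66
- reader: label reader, screwed down: steel foot 100 x 90 mm (12 thick), column 190 mm tall, grey camera block with a white ring light (64 mm diameter) round the lens. Origin at bench level; it looks level along its own -x, towards the middle of the bench; own z up; the bench is at height 0. Foot from x=-30 to +70 mm, camera from x=-46 to +10
- reader_window (a point): middle of the reader's lens, on the ring light's face, at (-45, 0, 135) mm in the reader's own frame, same axes as the reader: a point 100 mm in front of the lens is at x = -100 mm in this frame
- wall_meter: bystander: larger grey wall meter standing on its foot, 60 x 78 x 135 mm, 0.85 kg, origin under its middle
- screw_tray: bystander: open black tray of screws, 85 x 125 x 24 mm, origin under its middle
- driver: bystander: screwdriver lying flat, about 200 mm long along its own x

How it is judged (in metres and radians):
On the way, in this order (a step that is already met when the one before it is completed fails the run):
1. the lighter meter has been lifted clear of the bench in the gripper (its foot end 35 mm up or more; the heavier may be lifted before or after) (contact force between meter_b and the fingers above 1 N and ((height (world z) of meter_b above 0.035 m and angle between meter_b's own z axis and vertical below 1.68 rad) or height (world z) of meter_b above 0.125 m)), for 0.2 s.
2. both meters stand on the bench on their plain ends, let go and still (angle between each of meter_a, meter_b's own z axis and vertical below 0.12 rad and height (world z) of meter_a between -0.004 and 0.006 m and contact force between each of meter_a, meter_b and the fingers below 0.05 N and contact force between each of meter_a, meter_b and the arm below 0.05 N and linear speed of each of meter_a, meter_b below 0.02 m/s and height (world z) of meter_b between -0.004 and 0.006 m), for 0.2 s.
At the end, for the whole second after the job is handed in: the heavier meter is held still and upright (8 deg) off the bench, touching only the gripper, front square to the reader (11 deg), label 70 to 130 mm from the lens and within 25 mm of its axis sideways and in height; the lighter stands on its plain end on the bench, let go, upright (7 deg) (angle between meter_a's own z axis and vertical below 0.15 rad and height (world z) of meter_a above 0.04 m and contact force between meter_a and the fingers above 2 N and linear speed of each of meter_a, meter_b below 0.02 m/s and angular speed of meter_a below 0.15 rad/s and contact force between meter_a and reader below 0.05 N and contact force between meter_a and meter_b below 0.05 N and contact force between meter_a and wall_meter below 0.05 N and contact force between meter_a and screw_tray below 0.05 N and contact force between meter_a and driver below 0.05 N and x of meter_a_label in the frame of reader_window between -0.13 and -0.07 m and x of meter_a in the frame of reader_window below -0.1 m and y of meter_a_label in the frame of reader_window between -0.025 and 0.025 m and z of meter_a_label in the frame of reader_window between -0.025 and 0.025 m and angle between the x axis of meter_a and the x axis of reader, either way round below 0.2 rad and angle between meter_b's own z axis and vertical below 0.12 rad and height (world z) of meter_b between -0.004 and 0.006 m and contact force between meter_b and the fingers below 0.05 N and contact force between meter_b and the arm below 0.05 N); the arm keeps its last pose, push and grip.
It fails at once if a bystander (wall meter, screw tray or screwdriver) is moved more than 30 mm (distance of any of wall_meter, screw_tray, driver from where it was at the start of the episode above 0.03 m).
It also fails if it takes over 72 s, if anything falls off the work surface, if the arm or the gripper's body presses on something with over 40 N, if the wrist force passes 120 N, or if a joint passes its speed limit or range.

## Working session

There is one attempt and no reset: what is moved stays moved. The work goes in short steps, Python scripts to look and compute and a shell command to move; the robot and the scene stay as the last step left them, time stands still between calls to the robot, and variables do not carry over. Pictures are saved under pics/ and viewed, at most 10 in all, crops included, and the job is handed in when it is done.

```bash
ls; mkdir -p pics; python3 - <<'E'
from station import r, probe_bus, capture
import cv2,numpy as np
s=probe_bus.sense();print(s)
for n in("scene","top"):
    c=capture(n);np.savez(f'/tmp/{n}.npz',**c)
    cv2.imwrite(f'pics/{n}0.png',c['pixels'][:,:,::-1]);print(n,c['K'],c['world_from_camera'],(c['z_map']>0).mean())
E
```

```text
pics
station.py
steer.py
{'time_s': 0.0, 'joints': array([-5.72033118e+01,  2.20925845e+01,  3.79437193e-01, -3.06143019e-02,
       -6.84107960e+01, -1.48148361e+01]), 'joint_velocities': array([ 0.02685843, -0.03367579, -0.00898339, -0.00320042,  0.08983917,
       -0.00603142]), 'effort': array([-8.41019278e-05, -3.90664887e+01,  1.87405944e+01,  4.21991095e+00,
        1.09867533e-02, -1.95784723e-04]), 'tcp_pos': array([ 0.19276742, -0.59389253,  0.22143385]), 'ee_rot': array([[-9.51215161e-01, -3.08527388e-01, -7.54061441e-04],
       [-3.08528301e-01,  9.51212873e-01,  2.08746964e-03],
       [ 7.32313962e-05,  2.21828206e-03, -9.99997537e-01]]), 'wrist_force': array([ 0.10658962, -0.70946831,  0.18981818]), 'moment': array([0.01791605, 0.04541007, 0.01131094]), 'gripper_force': 0.0, 'gripper_width': 0.9963154425218421}
scene [[375.2433967    0.         319.38021811]
 [  0.         375.2433967  200.7159322 ]
 [  0.           0.           1.        ]] [[-0.72812587 -0.47442634  0.49472453  0.97087403]
 [ 0.68538836 -0.49477863  0.53426295  0.38698262]
 [-0.0086893   0.72808911  0.68542741  0.68720653]
 [ 0.          0.          0.          1.        ]] 0.9959609375
top [[447.65218762   0.         324.03973058]
 [  0.         447.65218762 203.32938927]
 [  0.           0.           1.        ]] [[ 0.0077181   0.99336234 -0.11476801  0.40479275]
 [-0.99995901  0.00712359 -0.0055894  -0.07627174]
 [-0.00473474  0.11480645  0.9933766   1.23884014]
 [ 0.          0.          0.          1.        ]] 0.99586328125
```

View pics/top0.png

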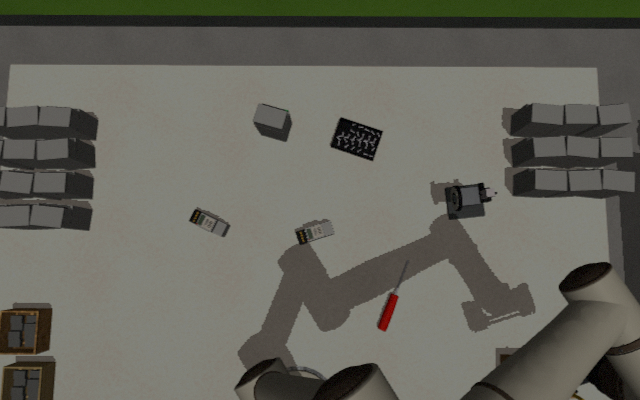

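View pics/scene0.png

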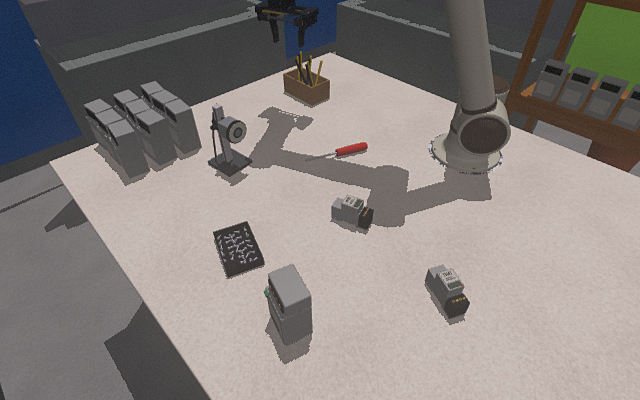

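Top view: the meters are at (209,221) and (314,231), with their black terminal ends to the left (world +y). The reader is at (465,200) facing left, the driver at (393,300), the tray at (357,139) and the wall meter at (272,120). Next I'll measure these from depth in both views.

```bash
cat > h.py <<'E'
import numpy as np,cv2
def cloud(c):
    z=c['z_map'];v,u=np.mgrid[:400,:640];K=c['K']
    P=np.stack([(u-K[0,2])/K[0,0]*z,-(v-K[1,2])/K[1,1]*z,-z],-1)
    T=c['world_from_camera'];return P@T[:3,:3].T+T[:3,3]
def px(c,P):
    T=np.linalg.inv(c['world_from_camera']);p=np.atleast_2d(P)@T[:3,:3].T+T[:3,3];K=c['K']
    return np.c_[K[0,0]*p[:,0]/-p[:,2]+K[0,2],K[1,1]*p[:,1]/p[:,2]+K[1,2]]
E
python3 - <<'E'
from h import *
D={n:np.load(f'/tmp/{n}.npz') for n in('top','scene')}
C={n:cloud(D[n]) for n in D}
for n,(u,v) in {'P':(209,221),'Q':(314,231),'reader':(465,200),'tray':(357,139),'wall':(272,120),'drv':(393,300)}.items(): print(n,C['top'][v,u].round(3))
for n,(u,v) in {'P':(209,221),'Q':(314,231)}.items():
    c0=C['top'][v,u]
    for m in C:
        p=C[m];k=(np.hypot(p[...,0]-c0[0],p[...,1]-c0[1])<.085)&(D[m]['z_map']>0)
        for lo,hi in((.012,.04),(.04,.06),(.06,.08)):
            q=p[k&(p[...,2]>lo)&(p[...,2]<hi)]
            if len(q)<8: continue
            rc=cv2.minAreaRect((q[:,:2]*1000).astype(np.float32));print(n,m,lo,len(q),rc,np.median(q[:,2]).round(4))
        print('bench',np.median(p[k&(p[...,2]<.012)][:,2]))
for m in C:
    p=C[m];c0=C['top'][200,465];k=(np.hypot(p[...,0]-c0[0],p[...,1]-c0[1])<.12)&(D[m]['z_map']>0)
    for lo,hi in((.006,.02),(.03,.1),(.1,.18),(.18,.22)):
        q=p[k&(p[...,2]>lo)&(p[...,2]<hi)]
        if len(q)>5: print('reader',m,lo,len(q),cv2.minAreaRect((q[:,:2]*1000).astype(np.float32)),q.min(0).round(3),q.max(0).round(3))
a=cv2.resize(D['top']['pixels'][195:250,180:345,::-1],None,fx=4.8,fy=4.8,interpolation=2)
b=cv2.resize(D['top']['pixels'][165:230,420:510,::-1],None,fx=5,fy=5)
o=np.zeros((a.shape[0]+b.shape[0],792,3),np.uint8);o[:a.shape[0],:a.shape[1]]=a;o[a.shape[0]:,:b.shape[1]]=b
e=cv2.resize(D['scene']['pixels'][95:180,200:260,::-1],None,fx=3.8,fy=3.8);o[a.shape[0]:a.shape[0]+e.shape[0],460:460+e.shape[1]]=e
cv2.imwrite('pics/crop.png',o)
E
```

```text
P [0.492 0.233 0.063]
Q [ 0.467 -0.044  0.064]
reader [ 0.541 -0.413  0.156]
tray [ 0.73  -0.161  0.006]
wall [0.745 0.064 0.134]
drv [ 0.288 -0.255  0.027]
P top 0.012 56 ((491.40313720703125, 239.724853515625), (100.38311004638672, 34.29882049560547), 62.56412887573242) 0.0304
P top 0.04 266 ((489.4637145996094, 241.0979461669922), (99.59657287597656, 35.646183013916016), 65.37842559814453) 0.0441
P top 0.06 220 ((488.4161071777344, 240.07814025878906), (46.171119689941406, 35.1314811706543), 64.44456481933594) 0.0641
bench -0.0001716202553755375
P scene 0.012 403 ((505.2016296386719, 242.73983764648438), (103.64214324951172, 34.023258209228516), 83.9908218383789) 0.0266
P scene 0.04 535 ((489.409423828125, 244.9789581298828), (98.47293090820312, 37.757049560546875), 65.14823150634766) 0.0444
P scene 0.06 379 ((489.12115478515625, 244.526123046875), (46.136478424072266, 37.08442687988281), 64.1059799194336) 0.0644
bench 0.00015626836758497742
Q top 0.012 22 ((465.8301696777344, -48.288047790527344), (36.27484130859375, 92.21281433105469), 18.719390869140625) 0.0316
Q top 0.04 269 (
[... 1137 characters left out ...]
4  0.181] [ 0.565 -0.451  0.195]
reader scene 0.006 580 ((555.6932983398438, -456.03253173828125), (91.49688720703125, 106.32601928710938), 6.644688606262207) [ 0.505 -0.508  0.006] [ 0.605 -0.399  0.02 ]
reader scene 0.03 212 ((564.1276245117188, -475.8299865722656), (21.28232765197754, 63.86774826049805), 21.03375816345215) [ 0.544 -0.508  0.03 ] [ 0.571 -0.446  0.1  ]
reader scene 0.1 754 ((553.39453125, -439.869140625), (64.31060028076172, 108.36724853515625), 5.943314075469971) [ 0.516 -0.493  0.102] [ 0.587 -0.385  0.18 ]
reader scene 0.18 61 ((556.7998046875, -458.7012634277344), (21.153789520263672, 23.64787483215332), 12.063258171081543) [ 0.545 -0.471  0.18 ] [ 0.568 -0.447  0.191]
```

View pics/crop.png

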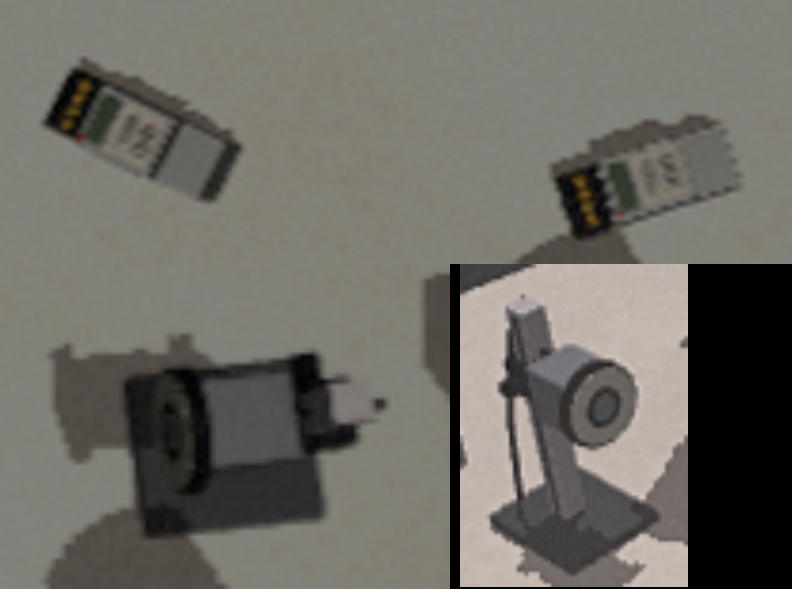

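Both views agree: body top about 44 mm and nose top about 64 mm, as expected. The terminal ends point along azimuth 65° for P and 109° for Q. The reader looks along azimuth about 96.6°, with its lens near (0.548, −0.390).

Plan: grip each meter near its terminal end with the tool leaning 45° towards that end, then pitch 90° to stand it.

```bash
cat >> h.py <<'E'
from scipy.spatial.transform import Rotation as Ro
def tool(haz,t):
    "tool rotation: h azimuth deg, tool z leans t deg from down towards -h; y = h+90"
    a=np.radians(haz);h=np.array([np.cos(a),np.sin(a),0]);t=np.radians(t)
    z=-np.sin(t)*h-np.cos(t)*np.array([0,0,1.]);y=np.array([-np.sin(a),np.cos(a),0])
    return np.c_[np.cross(y,z),y,z]
def go(s,g,R):
    "row from state s so that the grasp point is at g with rotation R"
    p=np.array(g)+.019*R[:,2];R0=s['ee_rot']
    d=R0.T@(p-s['tcp_pos']);w=Ro.from_matrix(R0.T@R).as_rotvec(degrees=True)
    print('row',d.round(4).tolist(),w.round(1).tolist(),'|',np.linalg.norm(d).round(3),np.linalg.norm(w).round(1))
def along(haz,d): a=np.radians(haz);return d*np.array([np.cos(a),np.sin(a),0])
def rep(s):
    R=s['ee_rot'];print(s['time_s'],'grasp',(s['tcp_pos']-.019*R[:,2]).round(4),'z',R[:,2].round(3),'j',s['joints'].round(0),'F',s['wrist_force'].round(2),'w',round(s['gripper_width'],3),s['gripper_force'])
E
python3 - <<'E'
from h import *;from station import r, probe_bus, capture
s=probe_bus.sense();g=np.array([.465,-.0445,.028])+along(109,23)
go(s,g+[0,0,.12],tool(109,45))
E
```

```text
row [-0.015, 23.4213, 0.1334] [35.7, 35.0, -85.9] | 23.422 99.4
```

```bash
python3 - <<'E'
from h import *;from station import r, probe_bus, capture
s=probe_bus.sense();g=np.array([.465,-.0445,.028])+along(109,.023)
go(s,g+[0,0,.12],tool(109,45))
E
```

```text
row [-0.4283, 0.4481, 0.0878] [35.7, 35.0, -85.9] | 0.626 99.4
```

Units first: shifts go in shares of 0.75 m and turns go in shares of 90 degrees. So 0.448 m / 0.75 = 0.5973, -0.43 m / 0.75 = -0.5733, -85.9 degrees / 90 = -0.9544.

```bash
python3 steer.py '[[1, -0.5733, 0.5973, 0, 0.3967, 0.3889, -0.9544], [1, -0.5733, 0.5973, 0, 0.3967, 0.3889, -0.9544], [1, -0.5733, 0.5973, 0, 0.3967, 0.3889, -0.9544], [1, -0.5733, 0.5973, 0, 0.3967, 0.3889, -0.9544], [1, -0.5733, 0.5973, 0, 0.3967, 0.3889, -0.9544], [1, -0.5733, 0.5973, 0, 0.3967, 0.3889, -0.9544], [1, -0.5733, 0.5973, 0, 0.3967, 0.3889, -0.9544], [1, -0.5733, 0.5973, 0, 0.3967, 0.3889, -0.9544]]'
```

```text
refused: ROWS must be one flat list, 7 numbers to a row, no inner brackets. Nothing was moved.
```

I used the wrong layout. The manual says one flat list, 7 numbers to a row, no inner brackets; once more.

```bash
python3 steer.py '[1, -0.5733, 0.5973, 0, 0.3967, 0.3889, -0.9544, 1, -0.5733, 0.5973, 0, 0.3967, 0.3889, -0.9544, 1, -0.5733, 0.5973, 0, 0.3967, 0.3889, -0.9544, 1, -0.5733, 0.5973, 0, 0.3967, 0.3889, -0.9544, 1, -0.5733, 0.5973, 0, 0.3967, 0.3889, -0.9544, 1, -0.5733, 0.5973, 0, 0.3967, 0.3889, -0.9544, 1, -0.5733, 0.5973, 0, 0.3967, 0.3889, -0.9544, 1, -0.5733, 0.5973, 0, 0.3967, 0.3889, -0.9544]'
python3 - <<'E'
from h import *;from station import r, probe_bus, capture
s=probe_bus.sense();rep(s);g=np.array([.465,-.0445,.028])+along(109,.023)
go(s,g+[0,0,.12],tool(109,45))
E
```

```text
time_s: 0.9
tcp_pos: [0.3675, -0.2326, 0.2229]
ee_rot: [[-0.194, -0.98, 0.043], [-0.826, 0.14, -0.545], [0.528, -0.142, -0.837]]
wrist_force: [2.4, -0.6, -1.4]
gripper_width: 0.997
gripper_force: 0.0
0.9 grasp [ 0.3667 -0.2222  0.2388] z [ 0.043 -0.545 -0.837] j [  8.  -2. -51.  43. -53. -49.] F [ 2.44 -0.63 -1.38] w 0.997 0.0
row [-0.2279, -0.0524, -0.0295] [10.7, 10.5, -26.2] | 0.236 30.2
```

To row units: -0.228 m / 0.75 = -0.304, -0.052 m / 0.75 = -0.0693, -26.2 degrees / 90 = -0.2911.

```bash
python3 steer.py '[1, -0.304, -0.0693, -0.04, 0.1189, 0.1167, -0.2911, 1, -0.304, -0.0693, -0.04, 0.1189, 0.1167, -0.2911, 1, -0.304, -0.0693, -0.04, 0.1189, 0.1167, -0.2911, 1, -0.304, -0.0693, -0.04, 0.1189, 0.1167, -0.2911, 1, -0.304, -0.0693, -0.04, 0.1189, 0.1167, -0.2911, 1, -0.304, -0.0693, -0.04, 0.1189, 0.1167, -0.2911, 1, -0.304, -0.0693, -0.04, 0.1189, 0.1167, -0.2911]'
python3 - <<'E'
from h import *;from station import r, probe_bus, capture
s=probe_bus.sense();rep(s);g=np.array([.465,-.0445,.028])+along(109,.023)
go(s,g,tool(109,45))
E
```

```text
time_s: 1.6
tcp_pos: [0.4624, -0.0369, 0.1345]
ee_rot: [[0.229, -0.947, 0.226], [-0.672, -0.321, -0.668], [0.705, 0.001, -0.709]]
wrist_force: [0.2, -0.5, 1.1]
gripper_width: 0.997
gripper_force: 0.0
1.6 grasp [ 0.4581 -0.0242  0.1479] z [ 0.226 -0.668 -0.709] j [ 34.  16. -55.  59. -53. -66.] F [ 0.22 -0.54  1.09] w 0.997 0.0
row [-0.0856, -0.0001, 0.084] [0.2, 0.2, -0.1] | 0.12 0.3
```

To row units: -0.0856 m / 0.75 = -0.1141, 0.084 m / 0.75 = 0.112, 0.2 degrees / 90 = 0.0022.

```bash
python3 steer.py '[1, -0.04, 0, 0.04, 0, 0, 0, 1, -0.08, 0, 0.08, 0, 0, 0, 1, -0.1141, 0, 0.112, 0.0022, 0.0022, 0, 1, -0.1141, 0, 0.112, 0.0022, 0.0022, 0, 1, -0.1141, 0, 0.112, 0.0022, 0.0022, 0]'
python3 - <<'E'
from h import *;from station import r, probe_bus, capture
import time
s=probe_bus.sense();rep(s);g=np.array([.465,-.0445,.028])+along(109,.023)
go(s,g,tool(109,45))
for n in("scene","top"):
    c=capture(n);np.savez(f'/tmp/{n}1.npz',**c)
    i=c['pixels'][:,:,::-1]
    i=i[110:330,250:550] if n=='scene' else i[120:320,190:430]
    cv2.imwrite(f'/tmp/{n}1.png',cv2.resize(i,(400,300)))
cv2.imwrite('pics/g1.png',np.hstack([cv2.imread('/tmp/scene1.png'),cv2.imread('/tmp/top1.png')]))
E
```

```text
time_s: 2.1
tcp_pos: [0.4646, -0.0359, 0.0167]
ee_rot: [[0.225, -0.948, 0.224], [-0.67, -0.318, -0.671], [0.708, 0.001, -0.707]]
wrist_force: [-0.7, -0.5, 0.1]
gripper_width: 0.999
gripper_force: 0.0
2.1 grasp [ 0.4604 -0.0231  0.0301] z [ 0.224 -0.671 -0.707] j [ 26.  29. -61.  83. -45. -90.] F [-0.69 -0.51  0.05] w 0.999 0.0
row [-0.0024, 0.0025, 0.0006] [0.4, -0.0, -0.3] | 0.004 0.5
```

View pics/g1.png

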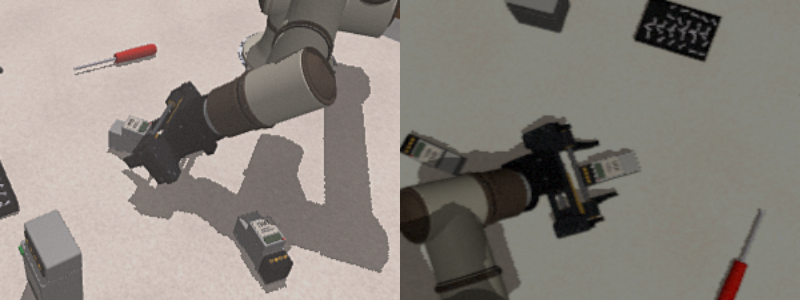

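The fingers straddle Q and the gripper is clear of P. Joint 3 is near its limit, so I'll grip here and lift.

```bash
python3 steer.py '[0, 0, 0, 0, 0, 0, 0, 0, 0, 0, 0, 0, 0, 0, 0, 0, 0, 0, 0, 0, 0, 0, 0, 0, 0, 0, 0, 0, 0, 0, 0, 0, 0, 0, 0, 0, 0, 0, 0, 0, 0, 0, 0, 0, 0, 0, 0, 0, 0, 0, 0, 0, 0, 0, 0, 0]'
python3 - <<'E'
from h import *;from station import r, probe_bus, capture
s=probe_bus.sense();rep(s)
R=tool(109,45);g=s['tcp_pos']-.019*s['ee_rot'][:,2]
go(s,[.46,-.04,.18],R)
go(s,[.46,-.04,.20],tool(109,-45))
E
```

```text
time_s: 3.0
tcp_pos: [0.4649, -0.0346, 0.0159]
ee_rot: [[0.226, -0.947, 0.226], [-0.67, -0.32, -0.67], [0.707, 0.0, -0.707]]
wrist_force: [-1.1, -0.4, 0.7]
gripper_width: 0.412
gripper_force: 30.0
3.0 grasp [ 0.4606 -0.0219  0.0293] z [ 0.226 -0.67  -0.707] j [ 26.  29. -61.  83. -45. -90.] F [-1.08 -0.39  0.73] w 0.412 29.96934425784275
row [0.1186, 0.0064, -0.0945] [0.3, -0.0, -0.2] | 0.152 0.3
row [0.1137, 0.0065, -0.1276] [0.0, -90.0, -0.4] | 0.171 90.0
```

To row units: 0.11 m / 0.75 = 0.1467, 0.1 m / 0.75 = 0.1333.

```bash
python3 steer.py '[0, 0.04, 0, -0.04, 0, 0, 0, 0, 0.08, 0, -0.08, 0, 0, 0, 0, 0.1333, 0, -0.12, 0, 0, 0, 0, 0.1467, 0, -0.12, 0, 0, 0, 0, 0.1467, 0, -0.12, 0, 0, 0, 0, 0.1467, 0, -0.12, 0, 0, 0, 0, 0.1467, 0, -0.12, 0, 0, 0, 0, 0.1467, 0, -0.12, 0, 0, 0]'; for i in 1 2 3; do python3 steer.py '[0, 0, 0, 0, 0, 0, 0, 0, 0, 0, 0, 0, 0, 0]'|grep -E "force|tcp"; done
python3 - <<'E'
from h import *;from station import r, probe_bus, capture
s=probe_bus.sense();rep(s);print(s['effort'],s['moment'])
go(s,[.46,-.04,.20],tool(109,0))
go(s,[.46,-.04,.20],tool(109,-45))
E
```

```text
time_s: 3.8
tcp_pos: [0.4693, -0.048, 0.156]
ee_rot: [[0.228, -0.947, 0.225], [-0.669, -0.32, -0.671], [0.707, 0.003, -0.707]]
wrist_force: [0.2, -0.1, -2.1]
gripper_width: 0.407
gripper_force: 30.0
tcp_pos: [0.4697, -0.0477, 0.1568]
wrist_force: [0.4, 0.5, -2.2]
gripper_force: 30.0
tcp_pos: [0.4699, -0.0476, 0.1573]
wrist_force: [0.0, -0.7, -2.6]
gripper_force: 30.0
tcp_pos: [0.4699, -0.0476, 0.1574]
wrist_force: [-0.4, 0.6, -1.6]
gripper_force: 30.0
4.4 grasp [ 0.4656 -0.0349  0.1709] z [ 0.227 -0.669 -0.707] j [ 33.  14. -53.  57. -54. -62.] F [-0.39  0.55 -1.56] w 0.41 29.970486648380756
[-1.53183188e-03 -2.43538231e+01  1.14455974e+01  1.75022274e+00
 -1.72681008e+00 -2.62488605e-02] [1.83269516 0.73085724 0.05629588]
row [0.0094, 0.0069, -0.024] [0.1, -45.0, -0.3] | 0.027 45.0
row [0.0038, 0.007, -0.0374] [-0.1, -90.0, -0.3] | 0.038 90.0
```

Q weighs about 2.1 N. Next I'll pitch it upright in the air.

To row units: -0.024 m / 0.75 = -0.032, 0.009 m / 0.75 = 0.012, -45 degrees / 90 = -0.5.

```bash
python3 steer.py '[0, 0.012, 0.0093, -0.032, 0, -0.5, -0.0033, 0, 0.012, 0.0093, -0.032, 0, -0.5, -0.0033, 0, 0.012, 0.0093, -0.032, 0, -0.5, -0.0033, 0, 0.012, 0.0093, -0.032, 0, -0.5, -0.0033, 0, 0.012, 0.0093, -0.032, 0, -0.5, -0.0033, 0, 0.012, 0.0093, -0.032, 0, -0.5, -0.0033, 0, 0.012, 0.0093, -0.032, 0, -0.5, -0.0033]' | head -2
python3 - <<'E'
from h import *;from station import r, probe_bus, capture
s=probe_bus.sense();rep(s)
go(s,[.46,-.04,.20],tool(109,-45))
E
```

```text
time_s: 5.1
tcp_pos: [0.4605, -0.0408, 0.1812]
5.1 grasp [ 0.4605 -0.0409  0.2002] z [-0.001  0.001 -1.   ] j [ 15.   8. -25.  -0. -57.   4.] F [-0.55  0.84 -2.03] w 0.413 29.970043050998356
row [-0.0144, 0.0003, -0.0054] [-0.1, -44.9, -0.3] | 0.015 44.9
```

To row units: -0.0144 m / 0.75 = -0.0192, -0.0054 m / 0.75 = -0.0072, -45 degrees / 90 = -0.5.

```bash
python3 steer.py '[0, -0.0192, 0, -0.0072, 0, -0.5, -0.0033, 0, -0.0192, 0, -0.0072, 0, -0.5, -0.0033, 0, -0.0192, 0, -0.0072, 0, -0.5, -0.0033, 0, -0.0192, 0, -0.0072, 0, -0.5, -0.0033, 0, -0.0192, 0, -0.0072, 0, -0.5, -0.0033, 0, -0.0192, 0, -0.0072, 0, -0.5, -0.0033, 0, -0.0192, 0, -0.0072, 0, -0.5, -0.0033]' | head -2
python3 - <<'E'
from h import *;from station import r, probe_bus, capture
s=probe_bus.sense();rep(s)
go(s,[.46,-.04,.08],tool(109,-45))
c=capture('scene');p=cloud(c);k=(abs(p[...,0]-.46)<.08)&(abs(p[...,1]+.04)<.08)&(p[...,2]>.05)
cv2.imwrite('pics/up.png',cv2.resize(c['pixels'][60:260,230:530,::-1],(750,500)))
E
```

```text
time_s: 5.8
tcp_pos: [0.4544, -0.0269, 0.1843]
5.8 grasp [ 0.4588 -0.0395  0.1977] z [-0.235  0.667 -0.707] j [-11.  24.  -3. -38. -90.  39.] F [-0.52  0.13 -2.14] w 0.408 29.970351608935744
row [0.0838, -0.0016, 0.0826] [0.3, 0.0, -0.1] | 0.118 0.3
```

View pics/up.png

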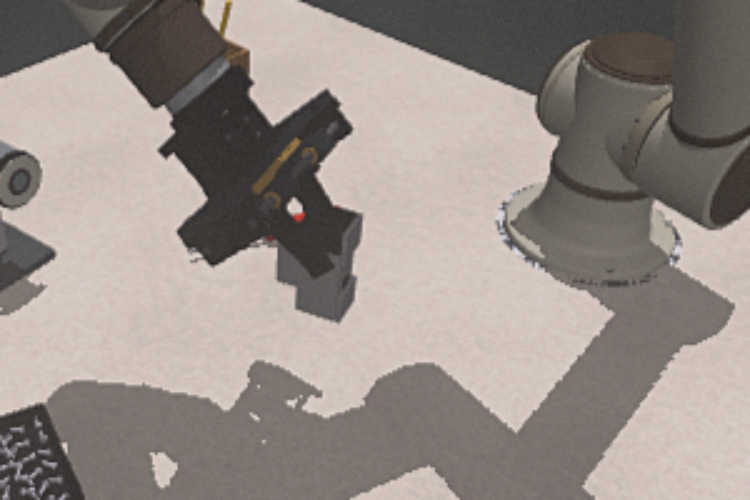

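Q is upright in the gripper, with its back groove visible. Lowering it until the force shows contact.

To row units: 0.0838 m / 0.75 = 0.1117, 0.0826 m / 0.75 = 0.1101, 0.3 degrees / 90 = 0.0033.

```bash
python3 steer.py '[0, 0.04, 0, 0.04, 0, 0, 0, 0, 0.08, 0, 0.08, 0, 0, 0, 0, 0.1117, -0.0013, 0.1101, 0.0033, 0, 0, 0, 0.1117, -0.0013, 0.1101, 0.0033, 0, 0, 0, 0.1117, -0.0013, 0.1101, 0.0033, 0, 0]' | head -2
for i in 1 2; do python3 steer.py '[0, 0.0013, 0, 0.0013, 0, 0, 0, 0, 0.0027, 0, 0.0027, 0, 0, 0, 0, 0.0027, 0, 0.0027, 0, 0, 0]' |grep -E "tcp|wrist"; done
python3 - <<'E'
from h import *;from station import r, probe_bus, capture
s=probe_bus.sense();rep(s)
E
```

```text
time_s: 6.35
tcp_pos: [0.4565, -0.0258, 0.0697]
tcp_pos: [0.457, -0.0266, 0.0669]
wrist_force: [0.0, -0.6, -1.6]
tcp_pos: [0.4564, -0.0266, 0.0627]
wrist_force: [0.4, 1.0, -1.7]
6.95 grasp [ 0.4607 -0.0394  0.0761] z [-0.228  0.67  -0.707] j [-11.  33.  -8. -39. -78.  49.] F [ 0.36  0.98 -1.74] w 0.412 29.97029300808208
```

To row units: 0.001 m / 0.75 = 0.0013, 0.0005 m / 0.75 = 0.0007.

```bash

for i in 1 2 3 ; do python3 steer.py '[0, 0.0007, 0, 0.0007, 0, 0, 0, 0, 0.0013, 0, 0.0013, 0, 0, 0, 0, 0.0013, 0, 0.0013, 0, 0, 0]' |grep -E "tcp|wrist"; done
python3 - <<'E'
from h import *;from station import r, probe_bus, capture
s=probe_bus.sense();rep(s)
E
```

```text
tcp_pos: [0.4564, -0.0266, 0.0612]
wrist_force: [0.2, -0.6, -1.8]
tcp_pos: [0.4564, -0.0265, 0.0599]
wrist_force: [-0.1, -0.1, -0.8]
tcp_pos: [0.4564, -0.0265, 0.0584]
wrist_force: [0.4, 0.1, -2.3]
7.85 grasp [ 0.4607 -0.0393  0.0719] z [-0.228  0.67  -0.707] j [-11.  34.  -8. -39. -78.  49.] F [ 0.35  0.06 -2.33] w 0.413 29.970294332597405
```

To row units: 0.0005 m / 0.75 = 0.0007.

```bash

for i in 1 2 3 4; do python3 steer.py '[0, 0.0007, 0, 0.0007, 0, 0, 0, 0, 0.0007, 0, 0.0007, 0, 0, 0]' |grep -E "tcp|wrist"; done
```

```text
tcp_pos: [0.4564, -0.0265, 0.0577]
wrist_force: [-0.4, -1.1, -1.5]
tcp_pos: [0.4566, -0.0266, 0.0572]
wrist_force: [-0.3, 0.2, -2.0]
tcp_pos: [0.4566, -0.0266, 0.0571]
wrist_force: [-0.3, 0.0, 3.5]
tcp_pos: [0.4565, -0.0266, 0.0571]
wrist_force: [0.5, -1.5, 7.6]
```

Contact. Open and back off along the tool axis.

To row units: -0.12 m / 0.75 = -0.16, -0.07 m / 0.75 = -0.0933.

```bash
python3 steer.py '[1, -0.0007, 0, -0.0007, 0, 0, 0, 1, -0.0007, 0, -0.0007, 0, 0, 0, 1, -0.0007, 0, -0.0007, 0, 0, 0, 1, -0.0007, 0, -0.0007, 0, 0, 0, 1, -0.0007, 0, -0.0007, 0, 0, 0, 1, 0, 0, -0.04, 0, 0, 0, 1, 0, 0, -0.0933, 0, 0, 0, 1, 0, 0, -0.16, 0, 0, 0]'
python3 - <<'E'
from h import *;from station import r, probe_bus, capture
s=probe_bus.sense();rep(s)
C={n:capture(n) for n in('scene','top')}
for n,c in C.items():
    p=cloud(c);k=(abs(p[...,0]-.46)<.06)&(abs(p[...,1]+.035)<.06)&(p[...,2]>.02)&(p[...,2]<.11);q=p[k];t=q[q[:,2]>.09]
    print(n,len(q),q.max(0).round(3),q.min(0).round(3),len(t),cv2.minAreaRect((t[:,:2]*1000).astype(np.float32)) if len(t)>4 else '',np.median(t[:,2]) if len(t) else '')
cv2.imwrite('pics/st1.png',cv2.resize(C['scene']['pixels'][60:260,230:530,::-1],(750,500)))
g=np.array([.489,.2425,.028])+along(65,.023)
go(s,g+[0,0,.15],tool(65,45)); go(s,g+[0,0,.15],tool(65,0))
E
```

```text
time_s: 9.45
tcp_pos: [0.483, -0.1068, 0.1407]
ee_rot: [[0.232, -0.945, -0.231], [-0.666, -0.327, 0.671], [-0.709, -0.002, -0.705]]
wrist_force: [1.6, -0.2, -0.2]
gripper_width: 0.983
gripper_force: 0.0
9.45 grasp [ 0.4874 -0.1195  0.1541] z [-0.231  0.671 -0.705] j [-18.  32.   3. -35. -92.  45.] F [ 1.58 -0.16 -0.17] w 0.983 0.0
scene 827 [ 0.49  -0.005  0.101] [ 0.435 -0.075  0.02 ] 246 ((459.25848388671875, -31.482196807861328), (39.190147399902344, 44.019596099853516), 19.54845428466797) 0.09756653636008561
top 376 [ 0.488 -0.009  0.103] [ 0.435 -0.081  0.026] 247 ((458.8654479980469, -35.147308349609375), (35.5838623046875, 43.5765495300293), 19.1112060546875) 0.09780037766237659
row [-0.253, -0.1265, 0.2209] [-0.0, 85.3, 48.8] | 0.359 98.3
row [-0.2558, -0.1359, 0.2317] [17.3, 42.9, 41.8] | 0.371 62.3
```

View pics/st1.png

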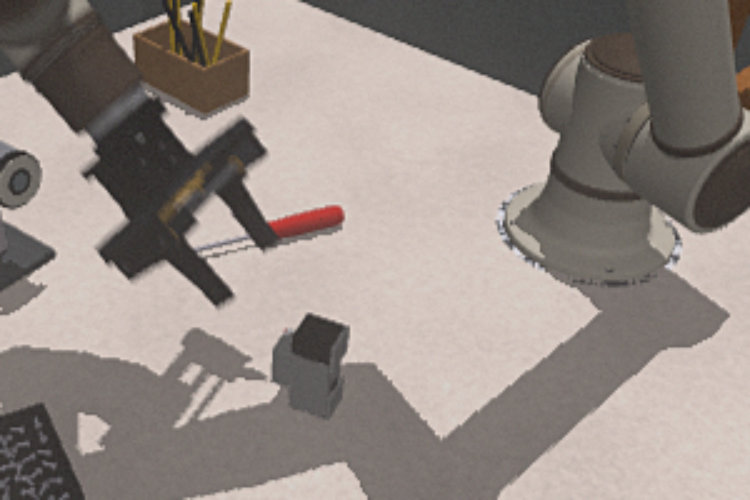

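Q stands at about (0.459, −0.034), top at 0.098. Raising, then on to P.

To row units: -0.12 m / 0.75 = -0.16, -0.034 m / 0.75 = -0.0453, 43 degrees / 90 = 0.4778.

```bash
python3 steer.py '[1, -0.0453, 0, -0.0453, 0, 0, 0, 1, -0.0907, 0, -0.0907, 0, 0.0889, 0, 1, -0.1333, 0, -0.1333, 0, 0.1889, 0, 1, -0.16, 0, -0.1467, 0, 0.2778, 0, 1, -0.16, 0, -0.1467, 0, 0.3778, 0, 1, -0.16, 0, -0.1467, 0, 0.4778, 0, 1, -0.16, 0, -0.1467, 0, 0.4778, 0]'|head -2
python3 - <<'E'
from h import *;from station import r, probe_bus, capture
s=probe_bus.sense();rep(s)
g=np.array([.489,.2425,.028])+along(65,.023)
go(s,g+[0,0,.2],tool(65,40))
E
```

```text
time_s: 10.25
tcp_pos: [0.4786, -0.0981, 0.3032]
10.25 grasp [ 0.4787 -0.0987  0.3221] z [-0.007  0.033 -0.999] j [  6.   6.  -9.  -2. -75.  14.] F [-0.13  0.58 -1.52] w 0.999 0.0
row [-0.3224, -0.1299, 0.1012] [-15.0, 39.9, 42.8] | 0.362 60.4
```

To row units: -0.322 m / 0.75 = -0.4293, -0.13 m / 0.75 = -0.1733, 42.8 degrees / 90 = 0.4756.

```bash
python3 steer.py '[1, -0.4293, -0.1733, 0.1347, -0.1667, 0.4433, 0.4756, 1, -0.4293, -0.1733, 0.1347, -0.1667, 0.4433, 0.4756, 1, -0.4293, -0.1733, 0.1347, -0.1667, 0.4433, 0.4756, 1, -0.4293, -0.1733, 0.1347, -0.1667, 0.4433, 0.4756, 1, -0.4293, -0.1733, 0.1347, -0.1667, 0.4433, 0.4756, 1, -0.4293, -0.1733, 0.1347, -0.1667, 0.4433, 0.4756, 1, -0.4293, -0.1733, 0.1347, -0.1667, 0.4433, 0.4756, 1, -0.4293, -0.1733, 0.1347, -0.1667, 0.4433, 0.4756]'|head -2
python3 - <<'E'
from h import *;from station import r, probe_bus, capture
s=probe_bus.sense();rep(s)
g=np.array([.489,.2425,.028])+along(65,.023)
go(s,g+[0,0,.1],tool(65,40));go(s,g,tool(65,40))
E
```

```text
time_s: 11.05
tcp_pos: [0.4976, 0.2482, 0.2133]
11.05 grasp [0.503  0.2593 0.2278] z [-0.28  -0.582 -0.763] j [  49.   35.    6.   10. -100.  -76.] F [2.11 0.31 0.23] w 1.001 0.0
row [-0.066, 0.0053, 0.0749] [0.4, -0.3, -0.4] | 0.1 0.7
row [-0.1306, 0.0051, 0.1512] [0.4, -0.3, -0.4] | 0.2 0.7
```

To row units: 0.151 m / 0.75 = 0.2013, -0.1306 m / 0.75 = -0.1741, -0.4 degrees / 90 = -0.0044.

```bash
python3 steer.py '[1, -0.044, 0.004, 0.0493, 0.0044, -0.0033, -0.0044, 1, -0.088, 0.0067, 0.1, 0.0044, -0.0033, -0.0044, 1, -0.1333, 0.0067, 0.1507, 0.0044, -0.0033, -0.0044, 1, -0.1741, 0.0067, 0.2013, 0.0044, -0.0033, -0.0044, 1, -0.1741, 0.0067, 0.2013, 0.0044, -0.0033, -0.0044, 1, -0.1741, 0.0067, 0.2013, 0.0044, -0.0033, -0.0044]'|head -2
python3 - <<'E'
from h import *;from station import r, probe_bus, capture
s=probe_bus.sense();rep(s)
g=np.array([.489,.2425,.028])+along(65,.023)
go(s,g,tool(65,40))
E
```

```text
time_s: 11.65
tcp_pos: [0.4944, 0.2504, 0.0135]
11.65 grasp [0.4995 0.2615 0.0281] z [-0.271 -0.581 -0.768] j [ 49.  46.  -4.  10. -79. -80.] F [0.51 0.53 0.54] w 1.004 0.0
row [-0.001, 0.0015, -0.0008] [0.0, 0.1, 0.2] | 0.002 0.2
```

To row units: 0.001 m / 0.75 = 0.0013.

```bash
python3 steer.py '[0, 0, 0.0013, 0, 0, 0, 0, 0, 0, 0.0013, 0, 0, 0, 0, 0, 0, 0.0013, 0, 0, 0, 0, 0, 0, 0.0013, 0, 0, 0, 0, 0, 0, 0.0013, 0, 0, 0, 0, 0, 0, 0.0013, 0, 0, 0, 0, 0, 0, 0.0013, 0, 0, 0, 0, 0, 0, 0.0013, 0, 0, 0, 0]'
python3 steer.py '[0, 0.04, 0, -0.0493, 0, 0, 0, 0, 0.088, 0, -0.1, 0, 0, 0, 0, 0.1333, 0, -0.1507, 0, 0, 0, 0, 0.1467, 0, -0.1667, 0, 0, 0, 0, 0.1467, 0, -0.1667, 0, 0, 0, 0, 0.1467, 0, -0.1667, 0, 0, 0, 0, 0.1467, 0, -0.1667, 0, 0, 0]'|head -2
for i in 1 2 3; do python3 steer.py '[0, 0, 0, 0, 0, 0, 0, 0, 0, 0, 0, 0, 0, 0]'|grep -E "wrist"; done
python3 - <<'E'
from h import *;from station import r, probe_bus, capture
s=probe_bus.sense();rep(s)
go(s,[.50,.22,.19],tool(65,-50))
E
```

```text
time_s: 12.45
tcp_pos: [0.4935, 0.2517, 0.0155]
ee_rot: [[-0.323, -0.908, -0.268], [-0.699, 0.42, -0.579], [0.638, 0.0, -0.77]]
wrist_force: [-1.7, 0.4, 1.5]
gripper_width: 0.408
gripper_force: 30.0
time_s: 13.15
tcp_pos: [0.4907, 0.2467, 0.1793]
wrist_force: [-0.0, -0.7, -3.7]
wrist_force: [0.5, -0.2, -3.7]
wrist_force: [-0.8, -0.4, -4.0]
13.75 grasp [0.4968 0.2583 0.1965] z [-0.267 -0.579 -0.77 ] j [ 49.  35.   3.  10. -96. -77.] F [-0.84 -0.42 -3.98] w 0.409 29.958212423803445
row [0.0026, -0.0191, 0.0074] [-0.0, -89.6, 0.2] | 0.021 89.6
```

P weighs about 3.8 N, so it is the heavier (meter_a) and Q is the lighter. Standing P up.

To row units: -0.03 m / 0.75 = -0.04, -45 degrees / 90 = -0.5.

```bash
for i in 1 ; do python3 steer.py '[0, 0, 0, -0.04, 0, -0.5, 0, 0, 0, 0, -0.04, 0, -0.5, 0, 0, 0, 0, -0.04, 0, -0.5, 0, 0, 0, 0, -0.04, 0, -0.5, 0, 0, 0, 0, -0.04, 0, -0.5, 0, 0, 0, 0, -0.04, 0, -0.5, 0, 0, 0, 0, -0.04, 0, -0.5, 0]'|head -2; done
python3 - <<'E'
from h import *;from station import r, probe_bus, capture
s=probe_bus.sense();rep(s)
go(s,[.50,.22,.19],tool(65,-50.3))
E
```

```text
time_s: 14.45
tcp_pos: [0.4985, 0.2626, 0.2059]
14.45 grasp [0.4978 0.261  0.2248] z [ 0.039  0.084 -0.996] j [ 43.  15. -12.  -2. -58. -67.] F [ 0.09  0.47 -3.25] w 0.412 29.958137827312328
row [0.0259, -0.0193, 0.0258] [0.1, -45.0, 0.1] | 0.041 45.0
```

To row units: 0.026 m / 0.75 = 0.0347, -0.019 m / 0.75 = -0.0253, -45 degrees / 90 = -0.5.

```bash
python3 steer.py '[0, 0.0347, -0.0253, 0.0347, 0, -0.5, 0, 0, 0.0347, -0.0253, 0.0347, 0, -0.5, 0, 0, 0.0347, -0.0253, 0.0347, 0, -0.5, 0, 0, 0.0347, -0.0253, 0.0347, 0, -0.5, 0, 0, 0.0347, -0.0253, 0.0347, 0, -0.5, 0, 0, 0.0347, -0.0253, 0.0347, 0, -0.5, 0, 0, 0.0347, -0.0253, 0.0347, 0, -0.5, 0]'|head -2
python3 - <<'E'
from h import *;from station import r, probe_bus, capture
s=probe_bus.sense();rep(s)
go(s,[.50,.22,.08],tool(65,-50.3))
E
```

```text
time_s: 15.15
tcp_pos: [0.5069, 0.2339, 0.1748]
15.15 grasp [0.5008 0.2206 0.1869] z [ 0.322  0.699 -0.638] j [ 13.  12. -19. -64. -43.   6.] F [ 0.39 -0.68 -4.01] w 0.412 29.958995699610114
row [0.0829, 0.0001, 0.0676] [0.2, 0.0, -0.0] | 0.107 0.2
```

To row units: 0.0865 m / 0.75 = 0.1153, 0.083 m / 0.75 = 0.1107, 0.2 degrees / 90 = 0.0022.

```bash
python3 steer.py '[0, 0.04, 0, 0.0333, 0, 0, 0, 0, 0.08, 0, 0.0653, 0.0022, 0, 0, 0, 0.1107, 0, 0.0901, 0.0022, 0, 0, 0, 0.1153, 0, 0.0941, 0.0022, 0, 0, 0, 0.1153, 0, 0.0941, 0.0022, 0, 0, 0, 0.1153, 0, 0.0941, 0.0022, 0, 0]' | grep -E "tcp|wrist"
for i in 1 2 3 4; do python3 steer.py '[0, 0.0011, 0, 0.0008, 0, 0, 0, 0, 0.0011, 0, 0.0008, 0, 0, 0]' |grep -E "tcp|wrist"; done
python3 - <<'E'
from h import *;from station import r, probe_bus, capture
s=probe_bus.sense();rep(s)
E
```

```text
tcp_pos: [0.5077, 0.235, 0.0663]
wrist_force: [0.3, 0.6, -1.8]
tcp_pos: [0.5073, 0.235, 0.0656]
wrist_force: [-0.6, -0.6, -3.2]
tcp_pos: [0.5068, 0.2346, 0.0635]
wrist_force: [0.3, -0.4, -2.8]
tcp_pos: [0.5067, 0.2344, 0.0619]
wrist_force: [-0.3, 0.2, -2.8]
tcp_pos: [0.5067, 0.2343, 0.0607]
wrist_force: [0.6, -0.2, -3.1]
16.55 grasp [0.5005 0.2211 0.0729] z [ 0.326  0.697 -0.638] j [  7.  25. -23. -79. -42.  31.] F [ 0.59 -0.22 -3.05] w 0.412 29.95819004928819
```

To row units: 0.0005 m / 0.75 = 0.0007, 0.0004 m / 0.75 = 0.0005.

```bash

for i in 1 2 3 4; do python3 steer.py '[0, 0.0007, 0, 0.0005, 0, 0, 0, 0, 0.0007, 0, 0.0005, 0, 0, 0]' |grep -E "tcp|wrist"; done
```

```text
tcp_pos: [0.5067, 0.2344, 0.0602]
wrist_force: [-0.3, 0.4, -4.3]
tcp_pos: [0.5067, 0.2344, 0.0596]
wrist_force: [-0.4, -0.6, -3.0]
tcp_pos: [0.5067, 0.2344, 0.059]
wrist_force: [-0.6, 1.0, -3.1]
tcp_pos: [0.5066, 0.2344, 0.0583]
wrist_force: [-0.4, -0.2, -2.9]
```

To row units: 0.0005 m / 0.75 = 0.0007, 0.0004 m / 0.75 = 0.0005.

```bash

for i in 1 2 3; do python3 steer.py '[0, 0.0007, 0, 0.0005, 0, 0, 0, 0, 0.0007, 0, 0.0005, 0, 0, 0]' |grep -E "tcp|wrist"; done
```

```text
tcp_pos: [0.5068, 0.2344, 0.0581]
wrist_force: [-0.8, -0.2, -1.3]
tcp_pos: [0.5068, 0.2345, 0.058]
wrist_force: [-2.2, -2.3, 4.7]
tcp_pos: [0.5068, 0.2346, 0.058]
wrist_force: [-4.3, -4.9, 8.5]
```

To row units: -0.12 m / 0.75 = -0.16, -0.07 m / 0.75 = -0.0933.

```bash
python3 steer.py '[1, -0.0005, 0, -0.0004, 0, 0, 0, 1, -0.0005, 0, -0.0004, 0, 0, 0, 1, -0.0005, 0, -0.0004, 0, 0, 0, 1, -0.0005, 0, -0.0004, 0, 0, 0, 1, -0.0005, 0, -0.0004, 0, 0, 0, 1, 0, 0, -0.04, 0, 0, 0, 1, 0, 0, -0.0933, 0, 0, 0, 1, 0, 0, -0.16, 0, 0, 0]' | tail -3
python3 - <<'E'
from h import *;from station import r, probe_bus, capture
s=probe_bus.sense();rep(s)
C={n:capture(n) for n in('scene','top')}
for x,y in((.50,.22),(.459,-.034)):
  for n,c in C.items():
    p=cloud(c);k=(abs(p[...,0]-x)<.055)&(abs(p[...,1]-y)<.055)&(p[...,2]>.02)&(p[...,2]<.11);q=p[k];t=q[q[:,2]>.09]
    print(n,len(q),q.max(0).round(3),len(t),cv2.minAreaRect((t[:,:2]*1000).astype(np.float32)) if len(t)>4 else '',np.median(t[:,2]) if len(t) else '')
cv2.imwrite('pics/st2.png',cv2.resize(C['scene']['pixels'][60:340,230:580,::-1],(750,600)))
E
```

```text
wrist_force: [1.4, -0.3, 1.4]
gripper_width: 0.98
gripper_force: 0.0
18.75 grasp [0.4605 0.137  0.1449] z [ 0.324  0.698 -0.639] j [ -0.  14. -25. -67. -49.  22.] F [ 1.35 -0.32  1.41] w 0.98 0.0
scene 1164 [0.53  0.256 0.1  ] 419 ((504.0690612792969, 229.0648193359375), (45.62158966064453, 37.72506332397461), 65.05784606933594) 0.0977214805347234
top 440 [0.528 0.251 0.104] 248 ((504.2821960449219, 225.55357360839844), (45.70114517211914, 35.341835021972656), 64.21722412109375) 0.09772029434532126
scene 790 [ 0.489 -0.005  0.101] 214 ((458.9921875, -31.37224578857422), (38.894752502441406, 44.29637908935547), 17.012357711791992) 0.0977303127116913
top 85 [ 0.488 -0.054  0.075] 0
```

View pics/st2.png

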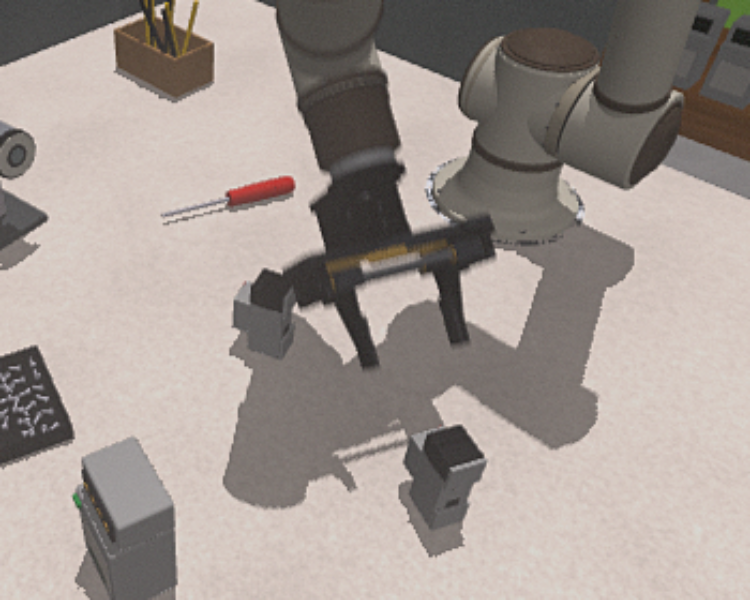

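Both stand: P at (0.504, 0.227), Q at about (0.459, −0.034). The gripper sits near Q, so I'll go straight up first.

To row units: -0.12 m / 0.75 = -0.16, -0.105 m / 0.75 = -0.14, 24 degrees / 90 = 0.2667.

```bash
python3 steer.py '[1, -0.0467, 0, -0.0387, 0, 0, 0, 1, -0.0933, 0, -0.0773, 0, 0, 0, 1, -0.14, 0, -0.116, 0, 0, 0, 1, -0.16, 0, -0.1333, 0, 0.0889, 0, 1, -0.16, 0, -0.1333, 0, 0.1778, 0, 1, -0.16, 0, -0.1333, 0, 0.2667, 0]'|head -2
python3 - <<'E'
from h import *;from station import r, probe_bus, capture
s=probe_bus.sense();rep(s)
go(s,[.504,.2265,.2],tool(65,0))
E
```

```text
time_s: 19.45
tcp_pos: [0.4673, 0.1505, 0.2912]
19.45 grasp [0.4635 0.1426 0.3081] z [ 0.199  0.416 -0.887] j [ 25.  -2. -16. -21. -55. -41.] F [-1.14 -0.49 -1.25] w 1.0 0.0
row [-0.024, -0.0006, 0.1367] [-0.3, 27.5, 0.0] | 0.139 27.5
```

To row units: 0.137 m / 0.75 = 0.1827, -0.024 m / 0.75 = -0.032, 27.5 degrees / 90 = 0.3056.

```bash
python3 steer.py '[1, -0.032, 0, 0.1827, 0, 0.3056, 0, 1, -0.032, 0, 0.1827, 0, 0.3056, 0, 1, -0.032, 0, 0.1827, 0, 0.3056, 0, 1, -0.032, 0, 0.1827, 0, 0.3056, 0, 1, -0.032, 0, 0.1827, 0, 0.3056, 0, 1, -0.032, 0, 0.1827, 0, 0.3056, 0]'|head -2
python3 - <<'E'
from h import *;from station import r, probe_bus, capture
s=probe_bus.sense();rep(s)
go(s,[.504,.2265,.078],tool(65,0))
E
```

```text
time_s: 20.05
tcp_pos: [0.5028, 0.2272, 0.1794]
20.05 grasp [0.5027 0.2271 0.1984] z [ 0.003  0.002 -1.   ] j [ 41.  17. -14.   0. -59. -66.] F [ 0.21 -0.67  0.31] w 0.998 0.0
row [0.0005, -0.0012, 0.1204] [-0.1, 0.2, 0.0] | 0.12 0.2
```

To row units: 0.12 m / 0.75 = 0.16, 0.08 m / 0.75 = 0.1067, 0.2 degrees / 90 = 0.0022.

```bash
python3 steer.py '[1, 0.0007, -0.0013, 0.0533, 0, 0.0022, 0, 1, 0.0007, -0.0013, 0.1067, 0, 0.0022, 0, 1, 0.0007, -0.0013, 0.16, 0, 0.0022, 0, 1, 0.0007, -0.0013, 0.16, 0, 0.0022, 0]'|head -2
python3 steer.py '[0, 0, 0, 0, 0, 0, 0, 0, 0, 0, 0, 0, 0, 0, 0, 0, 0, 0, 0, 0, 0, 0, 0, 0, 0, 0, 0, 0, 0, 0, 0, 0, 0, 0, 0, 0, 0, 0, 0, 0, 0, 0, 0, 0, 0, 0, 0, 0, 0, 0, 0, 0, 0, 0, 0, 0]'
python3 - <<'E'
from h import *;from station import r, probe_bus, capture
rep(probe_bus.sense())
E
```

```text
time_s: 20.45
tcp_pos: [0.5011, 0.223, 0.057]
time_s: 21.25
tcp_pos: [0.5039, 0.2264, 0.0589]
ee_rot: [[-0.422, -0.907, 0.001], [-0.907, 0.422, -0.003], [0.002, -0.002, -1.0]]
wrist_force: [-0.3, -0.1, 1.1]
gripper_width: 0.414
gripper_force: 29.9
21.25 grasp [0.5038 0.2265 0.0779] z [ 0.001 -0.003 -1.   ] j [ 41.  25. -22.   0. -43. -66.] F [-0.34 -0.09  1.15] w 0.414 29.934878739877604
```

Units first: shifts go in shares of 0.75 m and turns go in shares of 90 degrees. So -0.16 m / 0.75 = -0.2133, -0.12 m / 0.75 = -0.16.

```bash
python3 steer.py '[0, 0, 0, -0.0533, 0, 0, 0, 0, 0, 0, -0.1067, 0, 0, 0, 0, 0, 0, -0.16, 0, 0, 0, 0, 0, 0, -0.2133, 0, 0, 0, 0, 0, 0, -0.2133, 0, 0, 0]'|grep -E "tcp|wrist|width"
python3 - <<'E'
from h import *;from station import r, probe_bus, capture
c=dict(np.load('/tmp/scene.npz'));p=cloud(c)
az=96.6;d=along(az,1);l=along(az+90,1)
for n in('scene','top'):
    c=dict(np.load(f'/tmp/{n}.npz'));p=cloud(c)
    k=(abs(p[...,0]-.55)<.06)&(p[...,1]>-.41)&(p[...,1]<-.36)&(p[...,2]>.095)&(p[...,2]<.175);q=p[k]
    a,b=q@d,q@l;print(n,len(q),'front',np.percentile(a,[50,80,90,97]).round(4),'lat',np.percentile(b,[1,50,99]).round(4),'z',np.percentile(q[:,2],[1,99]).round(3))
    if n=='scene':
        f=q[a>np.percentile(a,30)];_,_,V=np.linalg.svd(f-f.mean(0));m=V[2]*np.sign(V[2]@d);print('normal',m.round(3),np.degrees(np.arctan2(m[1],m[0])),f.mean(0).round(4))
lens=np.array([.548,-.390,.135]);print('est',lens@d,lens@l)
s=probe_bus.sense();rep(s)
go(s,[.5315,-.250,.24],tool(az,0))
E
```

```text
tcp_pos: [0.5065, 0.2284, 0.2248]
wrist_force: [0.7, 0.8, -2.1]
gripper_width: 0.41
scene 385 front [-0.4508 -0.4493 -0.4487 -0.4476] lat [-0.5305 -0.5043 -0.4703] z [0.107 0.167]
normal [-0.11   0.994 -0.004] 96.32085457743982 [ 0.5492 -0.3894  0.1375]
top 281 front [-0.4544 -0.453  -0.4525 -0.452 ] lat [-0.5276 -0.4987 -0.4681] z [0.109 0.17 ]
est -0.45040093705424544 -0.4995427868567994
21.75 grasp [0.5063 0.2284 0.2438] z [ 0.011  0.004 -1.   ] j [ 41.  15. -10.   0. -65. -66.] F [ 0.68  0.83 -2.08] w 0.41 29.935906807368156
row [0.4235, -0.224, 0.0022] [-0.6, 0.3, -31.5] | 0.479 31.5
```

The lens is confirmed at about (0.548, −0.390, 0.136), normal azimuth 96.3°.

To row units: 0.4235 m / 0.75 = 0.5647, -0.224 m / 0.75 = -0.2987, -31.5 degrees / 90 = -0.35.

```bash
python3 steer.py '[0, 0.5647, -0.2987, 0, 0, 0.0033, -0.35, 0, 0.5647, -0.2987, 0, 0, 0.0033, -0.35, 0, 0.5647, -0.2987, 0, 0, 0.0033, -0.35, 0, 0.5647, -0.2987, 0, 0, 0.0033, -0.35, 0, 0.5647, -0.2987, 0, 0, 0.0033, -0.35, 0, 0.5647, -0.2987, 0, 0, 0.0033, -0.35, 0, 0.5647, -0.2987, 0, 0, 0.0033, -0.35, 0, 0.5647, -0.2987, 0, 0, 0.0033, -0.35]'|head -2
python3 - <<'E'
from h import *;from station import r, probe_bus, capture
s=probe_bus.sense();rep(s)
go(s,[.5315,-.250,.1655],tool(96.4,0))
E
```

```text
time_s: 22.55
tcp_pos: [0.5225, -0.1662, 0.218]
22.55 grasp [ 0.5226 -0.1661  0.237 ] z [-0.003 -0.006 -1.   ] j [ -0.  15. -11.   0. -64.   7.] F [ 1.06  0.76 -3.17] w 0.414 29.938006685406435
row [0.0839, 0.0004, 0.072] [0.2, -0.3, 0.1] | 0.111 0.4
```

To row units: 0.0839 m / 0.75 = 0.1119, 0.072 m / 0.75 = 0.096, -0.3 degrees / 90 = -0.0033.

```bash
python3 steer.py '[0, 0.1119, 0, 0.096, 0.0022, -0.0033, 0, 0, 0.1119, 0, 0.096, 0.0022, -0.0033, 0, 0, 0.1119, 0, 0.096, 0.0022, -0.0033, 0, 0, 0.1119, 0, 0.096, 0.0022, -0.0033, 0, 0, 0.1119, 0, 0.096, 0.0022, -0.0033, 0, 0, 0.1119, 0, 0.096, 0.0022, -0.0033, 0, 0, 0.1119, 0, 0.096, 0.0022, -0.0033, 0]'|head -2
python3 - <<'E'
from h import *;from station import r, probe_bus, capture
s=probe_bus.sense();rep(s)
go(s,[.5315,-.250,.1655],tool(96.4,0))
C={n:capture(n) for n in('scene','top')}
c=C['scene'];p=cloud(c)
k=(abs(p[...,0]-.53)<.06)&(abs(p[...,1]+.25)<.06)&(p[...,2]>.03)&(p[...,2]<.19);q=p[k];print('bottom',np.percentile(q[:,2],[.5,2]).round(3))
k=(abs(p[...,0]-.459)<.05)&(abs(p[...,1]+.034)<.05)&(p[...,2]>.09)&(p[...,2]<.11);print('Q top',p[k].mean(0).round(3))
a=cv2.resize(C['scene']['pixels'][60:260,180:440,::-1],(400,308));b=cv2.resize(C['top']['pixels'][120:320,270:530,::-1],(400,308))
cv2.imwrite('pics/fin.png',np.hstack([a,b]))
E
```

```text
time_s: 23.25
tcp_pos: [0.5343, -0.2473, 0.15]
23.25 grasp [ 0.5342 -0.2473  0.169 ] z [ 0.006 -0.002 -1.   ] j [ -9.  22. -11.   0. -57.  16.] F [ 0.03  0.2  -2.69] w 0.411 29.936127629480325
row [0.0023, 0.0031, 0.0035] [-0.3, -0.2, 0.3] | 0.005 0.4
bottom [0.091 0.095]
Q top [ 0.462 -0.03   0.097]
```

View pics/fin.png

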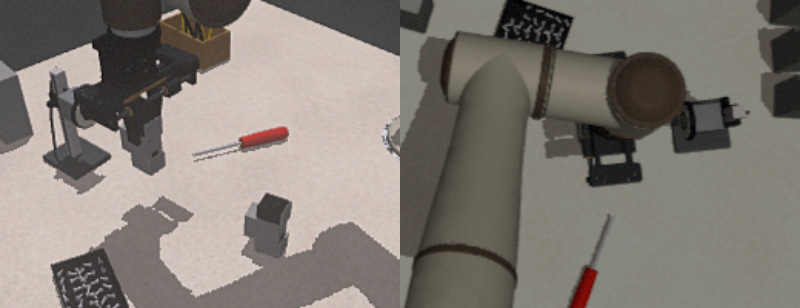

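The meter hangs upright in front of the reader ring (about (85,110) in the left half), and Q still stands alone. One small trim, then settle and hand in.

To row units: 0.0035 m / 0.75 = 0.0047, 0.003 m / 0.75 = 0.004.

```bash
python3 steer.py '[0, 0.0027, 0.004, 0.0047, 0, 0, 0, 0, 0.0027, 0.004, 0.0047, 0, 0, 0, 0, 0.0027, 0.004, 0.0047, 0, 0, 0, 0, 0.0027, 0.004, 0.0047, 0, 0, 0, 0, 0.0027, 0.004, 0.0047, 0, 0, 0, 0, 0.0027, 0.004, 0.0047, 0, 0, 0, 0, 0.0027, 0.004, 0.0047, 0, 0, 0, 0, 0.0027, 0.004, 0.0047, 0, 0, 0]'
python3 - <<'E'
from h import *;from station import r, probe_bus, capture
s=probe_bus.sense();rep(s);go(s,[.5315,-.250,.1655],tool(96.4,0));print(abs(s['joint_velocities']).max())
g=s['tcp_pos']-.019*s['ee_rot'][:,2]
if np.linalg.norm(g-[.5315,-.250,.1655])<.006: print(r.finish_job())
E
```

```text
time_s: 24.15
tcp_pos: [0.5308, -0.2508, 0.1451]
ee_rot: [[0.114, -0.993, 0.003], [-0.993, -0.114, -0.002], [0.002, -0.003, -1.0]]
wrist_force: [-0.4, -1.0, -3.7]
gripper_width: 0.413
gripper_force: 29.9
24.15 grasp [ 0.5307 -0.2508  0.1641] z [ 0.003 -0.002 -1.   ] j [ -9.  22. -11.   0. -56.  16.] F [-0.42 -1.01 -3.7 ] w 0.413 29.93604505638359
row [-0.0007, -0.0008, -0.0014] [-0.2, -0.1, 0.2] | 0.002 0.3
0.04171115973330103
the job is handed in; nothing more can be done
None
```

I handed the job in at about 24 s, with the heavier meter (about 3.8 N, against 2.1 N) held upright about 10 cm from the reader's lens and square to it, and the lighter one left standing on the bench; the hand-in gave no verdict.

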